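# Set the gas flush over the marked well

### The job

Slide the white dish carrier along the bench, without lifting it, until its ringed well is centred under the tip of the fixed gas needle, and leave it there. Then turn the valve's hand wheel clockwise, by its crank handle, until it is closed against its stop, and back it off anticlockwise exactly two full turns. Finish with the gripper still closed on the crank handle, holding the wheel at that setting, and leave the bottle, tip box, mouse and beaker where they stand.

Things in the scene. Friction and masses are not known exactly. Their poses are not given: they have to be found in the camera images.
- carrier_tab (a point): Grip point of the loose white plastic dish carrier: slab 170 x 80 x 12 mm, about 250 g, flat on the bench, with an upright tab near its end on the robot's side, 36 mm long (carrier x), 14 mm thick (carrier y), from z = 12 to 56 mm. The point is mid-tab, 38 mm above the bench. Axes: x along the slab from tab to ringed well, y across, z up.
- carrier_mark (a point): Centre of the ringed well on the slab's top face (z = 12 mm): a 16 mm round grey spot with a small cross and a black ring 29 mm across, 100 mm from the tab along the slab's +x and 35 mm from its far end. The two wells without a ring, half-way along, do not count. Axes as carrier_tab.
- needle_tip (a point): Tip of the fixed steel needle, pointing down, 32 mm above the bench. Above it a 16 mm holder (z = 90 to 135 mm) and a 12 mm tube at z = 150 mm that runs 115 mm away from the robot (+x) to an upright post on a white foot 70 x 80 x 14 mm, whose near edge is 80 mm beyond the tip. Stand and valve may be either way round, left and right.
- valve_axis (a point): Point on the upright turning axis of the valve's hand wheel, 105 mm above the bench, level with the middle of the crank handle. The valve is a steel block on a dark foot fixed to the bench; its level black wheel is 102 mm over the rim, rim at z = 62 to 74 mm, hub up to 80 mm.
- crank_grip: Crank handle of the hand wheel: upright bare-metal round grip 20 mm across, 46 mm tall (z = 82 to 128 mm), standing on the rim 45 mm from the wheel's axis. Origin at its centre, 105 mm above the bench. It revolves freely on its own pin, so it can be gripped and led round in circles without turning the gripper.
- valve (a joint): Angle of the hand wheel in rad, counted over several turns: 0 is closed on its hard stop, growing as it opens, anticlockwise seen from above; 6.283 is one turn. It starts 0.4 to 1.3 turns open; the handle may point any way when closed. About 2 N at the handle turns it; it stays where it is left. The open end is at 4 turns.
- bottle: Bystander: amber bottle with white cap, 56 mm across, 110 mm tall, origin at the centre of its underside; not to be disturbed.
- tip_box: Bystander: grey pipette-tip box, 75 x 110 x 51 mm, origin at the centre of its underside; not to be disturbed.
- mouse: Bystander: black computer mouse, 105 x 60 x 33 mm, origin at the centre of its underside; not to be disturbed.
- beaker: Bystander: open glass beaker, 68 mm across, 85 mm tall, origin at the centre of its underside; not to be disturbed.
Not all that is in view belongs to the job. What is shaped like the part that bears needle_tip but blue or brown is not meant.

How it is judged (in metres and radians):
On the way, in this order (a step that is already met when the one before it is completed fails the run):
1. the ringed well is under the needle tip, the carrier flat on the bench (horizontal distance between carrier_mark and needle_tip below 0.006 m and height (world z) of carrier_mark below 0.016 m), for 0.3 s.
2. the valve is closed against its stop (value of joint valve below 0.08 rad), for 0.1 s.
At the end, for the whole second after the job is handed in: The ringed well's centre is within 6 mm (horizontally) of the needle tip with the carrier flat on the bench; the valve, closed fully on the way, is still at two turns open (within 0.26 rad, 15 degrees); the gripper is closed on the crank handle with over 2 N (all of step 1 and value of joint valve between 12.306 and 12.826 rad and velocity of joint valve between -0.1 and 0.1 rad/s and contact force between the fingers and crank_grip above 2 N); the arm keeps its last pose, push and grip.
It fails at once if the carrier is lifted off the bench (over 12 mm at the tab or well) (height (world z) of carrier_tab above 0.05 m or height (world z) of carrier_mark above 0.024 m).
It fails at once if the bottle is disturbed (moved over 20 mm) (distance of bottle from where it was at the start of the episode above 0.02 m).
It fails at once if the tip box is disturbed (moved over 20 mm) (distance of tip_box from where it was at the start of the episode above 0.02 m).
It fails at once if the mouse is disturbed (moved over 20 mm) (distance of mouse from where it was at the start of the episode above 0.02 m).
It fails at once if the beaker is disturbed (moved over 20 mm) (distance of beaker from where it was at the start of the episode above 0.02 m).
It also fails if it takes over 72 s, if anything falls off the work surface, if the arm or the gripper's body presses on something with over 40 N, if the wrist force passes 120 N, or if a joint passes its speed limit or range.

### The arm

A 6-joint arm with a two-finger parallel gripper is mounted at the origin on the work surface. World frame = base frame: x ahead of the robot, y to its left, z up, the work surface at z = 0. Lengths are in m, angles in degrees, forces in N, time in s.
With the tool pointing down it reaches from about 0.4 to 0.825 m from the base axis. Payload 7 kg.
Tool frame: the origin (TCP) lies between the finger pads; the fingertips stand 22 mm ahead of it and the grasp point (between the pads) lies 3 mm ahead of it; z points along the fingers, y is the line along which they close (so a half turn about z gives the same grasp; the last joint's range is limited). The gripper opens to 88 mm and grips with 3 to 60 N. Pads are 19 mm wide; open, the fingers measure 130 mm over their backs; the gripper's body (78 mm by 193 mm) begins 47 mm behind the grasp point.
Start: joints at [-58.035, 20.546, 0.682, 0, -70.136, -16.507], TCP at [0.18, -0.651, 0.249] pointing down, gripper open.
Joint ranges: [-176.03, 176.03], [-82.01, 121.73], [-58.28, 71.71], [-173.87, 95.51], [-174.79, -0.11], [-173.66, 173.66]. Speed limits (degrees/s): [136.94, 136.94, 172.46, 180, 180, 180].

### API

Orientations are given as [roll, pitch, yaw] about the fixed x, y, z axes, in that order (R = Rz(yaw) Ry(pitch) Rx(roll)).
In Python, from plant import ctrl gives the robot as it stands.
- The arm moves only by the tool apply_moves, never from a script. Its argument "targets" is a list of rows, each an object with "travel": the shift along the tool's x, y, z in mm, a list of three; "roll": the turn about the tool's z in degrees; "jaw": the finger opening in mm, from 0 to 87.6. In form: [{"travel": [tx, ty, tz], "roll": roll, "jaw": jaw}, ...]. A call has 1 to 10 rows; each row shifts and turns the commanded pose from where the row before left it, along the tool's axes as they then stand; what a row does not reach is not made up. A row lasts 1/10 s, in which the tool goes at most 50 mm and 8.59 degrees, less where a joint would pass 70% of its speed; a pose out of reach is approached as far as the arm can. A call with a gripper value outside its range is refused whole. The fingers move at their own pace and stop on an object; the grip force is fixed at half the most. Time passes only in rows, so rows that do not move let the fingers close. It gives the time, the measured TCP pose, the force, the opening and the grip force at its end, in the units of the state.
- ctrl.get_obs(): the state, without advancing time (a new reading comes with each control period).
- ctrl.snapshot(name): name is "side" or "top"; returns the picture (400x640x3 uint8, red, green, blue); there is no depth.
- ctrl.calibration(name): a dict with "K" (3x3 intrinsics, pixels), "extrinsics" (4x4, takes a point from camera to world coordinates). Camera axes: x right, y down, z forward; pixel columns grow to the right and rows downward; lengths in m; the calibration is good to about 2 mm. A picture is of the moment at which its call begins. calibration takes no time and is no camera call.
- ctrl.close_job(): hands the job in; it is judged then, once.
The state is a dict: "clock": time; "joint_pos": joint angles; "qvel": joint speeds; "tau": joint torques, N m; "tool_pos": TCP position; "orientation": TCP orientation; "force": force on the tool from outside, world axes, zero at the start; "moment": the same for the moment, N m; "opening": finger opening in m; "gripper_force": force on a finger pad.
Only numpy, scipy, OpenCV 4.12 (cv2) and the standard library are available. Lean on these libraries where they do the work, as an engineer would, in place of code of your own. Each camera call takes 0.05 s, during which the arm holds its last target. There are 200 camera calls.

## Working session

There is one attempt and no reset: what is moved stays moved. The work goes in short steps, Python scripts to look and compute and a tool call to move; the robot and the scene stay as the last step left them, time stands still between calls to the robot, and variables do not carry over. Pictures are saved under pics/ and viewed, at most 10 in all, crops included, and the job is handed in when it is done.

Besides the shell and the picture viewer there is one more tool, called after "Request:" in YAML: its name, and indented under it one key for each argument. apply_moves: Moves the arm, as the interface text tells. Its arguments: {"type":"object","properties":{"targets":{"type":"array","items":{"type":"object","properties":{"travel":{"type":"array","items":{"type":"number"}},"roll":{"type":"number"},"jaw":{"type":"number"}}}}},"required":["targets"]}

```bash
mkdir -p pics
cat > h.py <<'E'
import numpy as np, cv2
from plant import ctrl
def snap(cam,name):
    im=np.array(ctrl.snapshot(cam)); cv2.imwrite(f'pics/{name}.png',im[:,:,::-1]); return im
def ray(cam,u,v,z):
    c=ctrl.calibration(cam);K=np.array(c['K']);T=np.array(c['extrinsics'])
    d=T[:3,:3]@np.linalg.inv(K)@[u,v,1];o=T[:3,3]
    return o+d*(z-o[2])/d[2]
def proj(cam,p):
    c=ctrl.calibration(cam);K=np.array(c['K']);T=np.array(c['extrinsics'])
    q=K@(T[:3,:3].T@(np.array(p)-T[:3,3]));return q[:2]/q[2]
E
python3 - <<'E'
from h import *
snap('top','t0');snap('side','s0')
for c in('top','side'):
    k=ctrl.calibration(c);print(np.round(k['K'],1),np.round(k['extrinsics'],3))
print(ctrl.get_obs())
E
```

```text
[[487.2   0.  326.2]
 [  0.  487.2 203.6]
 [  0.    0.    1. ]] [[-0.021 -0.997  0.077  0.333]
 [-1.     0.022  0.014 -0.016]
 [-0.015 -0.077 -0.997  1.686]
 [ 0.     0.     0.     1.   ]]
[[408.5   0.  323.7]
 [  0.  408.5 198.5]
 [  0.    0.    1. ]] [[-0.981 -0.121  0.154  0.266]
 [-0.196  0.606 -0.771  0.971]
 [ 0.    -0.787 -0.618  0.881]
 [ 0.     0.     0.     1.   ]]
{'clock': 0.1, 'joint_pos': array([-5.80345891e+01,  2.05884938e+01,  6.39172622e-01, -1.81549590e-02,
       -7.01348381e+01, -1.65067787e+01]), 'qvel': array([-0.02999748, -0.00275381,  0.11955406,  0.01025575,  0.10766629,
        0.04673912]), 'tau': array([-2.90150410e-04, -5.84164095e+01,  2.93753690e+01,  7.01548934e+00,
        1.01724706e-02, -7.21189576e-05]), 'tool_pos': array([ 0.17978979, -0.65020227,  0.24770304]), 'orientation': array([ 1.79914460e+02, -7.55010744e-03, -1.64547544e+02]), 'force': array([ 0.08053932,  0.62766238, -0.14408521]), 'moment': array([0.03284011, 0.0414174 , 0.01669907]), 'gripper_force': 0.0, 'opening': 0.08787551089504883}
```

View pics/t0.png

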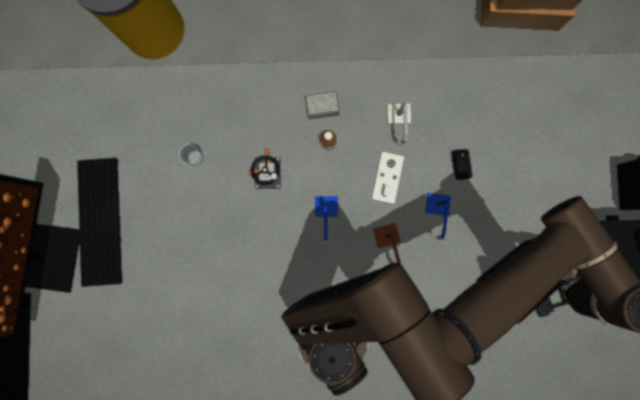

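View pics/s0.png

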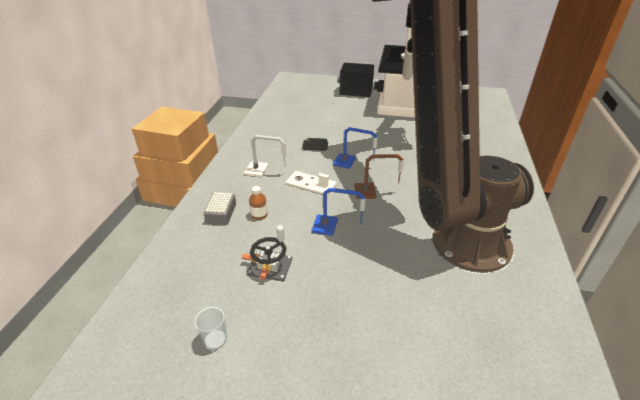

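View montage.

The top view shows the carrier at about (388,177) with its ringed well at (391,163), the white stand at (399,113), the valve at (265,170), and decoy stands at (325,205), (437,205) and (386,235). The side view shows the same layout. I'll zoom in on the parts that matter.

Run:
```python
import cv2,numpy as np
t=cv2.imread('pics/t0.png');s=cv2.imread('pics/s0.png')
f=lambda im,x,y,w,h,k:cv2.resize(im[y:y+h,x:x+w],None,fx=k,fy=k,interpolation=cv2.INTER_CUBIC)
a=np.hstack([f(t,365,95,60,115,5)[:575],cv2.resize(np.zeros((575,10,3),np.uint8),(10,575)),f(t,240,140,50,60,9)[:575]])if 0 else None
A=f(t,365,95,50,110,5)   #250x550
B=f(t,240,140,50,55,5)   #250x275
C=f(s,235,125,110,75,5)  #550x375
D=f(s,235,218,60,65,5)   #300x325->
R=np.zeros((600,800,3),np.uint8)
R[:550,:250]=A; R[:375,250:800]=C; R[375:600,250:500]=cv2.resize(B,(250,275))[:225]; R[375:600,500:800]=D[:225]
cv2.imwrite('pics/m0.png',R)
```

```text
(no output)
```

View pics/m0.png

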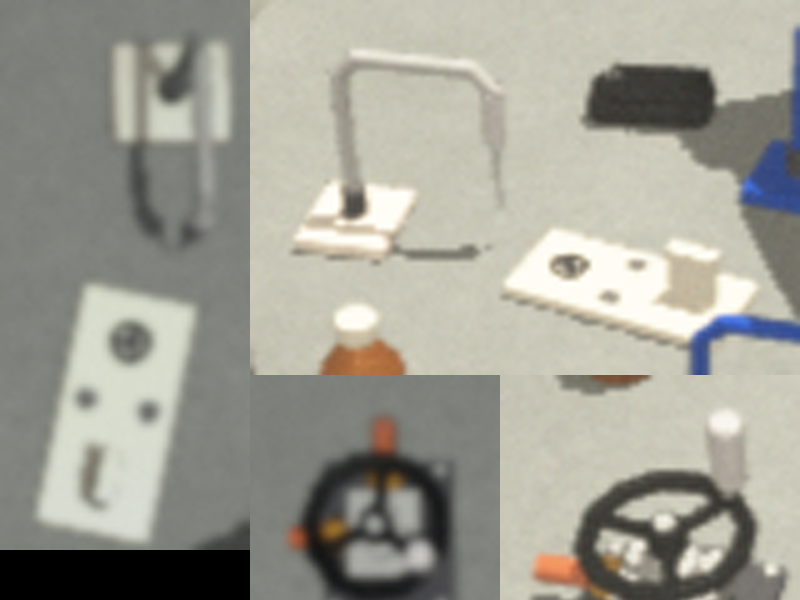

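The zoom shows the ringed well (top about (391,163), side about (299,178)), the needle tip (side about (285.5,166.3)), the handle (top about (274,176), side about (280,228)) and the hub (top about (264.5,169.5)). Next I'll convert these to world coordinates.

Run:
```python
from h import *
np.set_printoptions(precision=4,suppress=True)
t=cv2.imread('pics/t0.png').astype(float).mean(2);s=cv2.imread('pics/s0.png').astype(float).mean(2)
def cen(im,u,v,r,thr):
    u,v=int(u),int(v);w=im[v-r:v+r+1,u-r:u+r+1];m=np.clip(thr-w,0,None);Y,X=np.mgrid[v-r:v+r+1,u-r:u+r+1]
    return (m*X).sum()/m.sum(),(m*Y).sum()/m.sum()
a=cen(t,391,163,5,150);b=cen(s,299,178,4,150)
print('well',a,ray('top',*a,.012),b,ray('side',*b,.012))
z=lambda X,Y,x0,y0,ox,oy:((X-ox+.5)/5-.5+x0,(Y-oy+.5)/5-.5+y0)
S=lambda X,Y:z(X,Y,235,125,250,0); T=lambda X,Y:z(X,Y,365,95,0,0);V=lambda X,Y:z(X,Y,240,140,250,375);W=lambda X,Y:z(X,Y,235,218,500,375)
print('tip side',ray('side',*S(503,207),.032), 'holder',[ray('side',*S(490,150),.09),ray('side',*S(490,95),.135)])
print('foot top',[ray('top',*T(*p),.014) for p in((113,42),(231,42),(113,142),(231,142))])
print('tube top', ray('top',*T(205,60),.156),ray('top',*T(203,200),.15))
print('slab top',[ray('top',*T(*p),.012) for p in((85,283),(197,304),(37,519),(150,543))])
print('tab top side',[ray('side',*S(*p),.056) for p in((670,247),(692,238),(720,248),(692,256))])
print('hub',ray('top',*V(373,523),.08),ray('side',*W(664,521),.08),'handle',ray('top',*V(420,555),.128),ray('side',*W(725,424),.128))
print('rim side',[ray('side',*W(*p),.074) for p in((578,530),(753,530))],'rim top',[ray('top',*V(*p),.074) for p in((304,523),(446,523),(373,452),(373,596))])
for n,c,u,v,h in(('mouse','top',461,164,.02),('bottle','top',328,137,.1),('box','top',322,104,.05),('beaker','top',190,154,.05),('blueR','top',437,204,.014),('blueL','top',326,205,.014),('brown','top',386,236,.014),('blueLtubeend','top',325,238,.15),('brownend','top',398,262,.15),('blueRend','top',445,236,.15)): print(n,ray(c,u,v,h))
```

```text
well (np.float64(390.69546302050964), np.float64(162.93660658794283)) [ 0.5995 -0.2186  0.012 ] (np.float64(298.412004069176), np.float64(177.2105798575788)) [ 0.5994 -0.2208  0.012 ]
tip side [ 0.658  -0.2543  0.032 ] holder [array([ 0.6605, -0.2408,  0.09  ]), array([ 0.6583, -0.2429,  0.135 ])]
foot top [array([ 0.8106, -0.2128,  0.014 ]), array([ 0.8085, -0.295 ,  0.014 ]), array([ 0.7397, -0.2106,  0.014 ]), array([ 0.7377, -0.2925,  0.014 ])]
tube top [ 0.7569 -0.2543  0.156 ] [ 0.6677 -0.2509  0.15  ]
slab top [array([ 0.6413, -0.1884,  0.012 ]), array([ 0.6248, -0.2655,  0.012 ]), array([ 0.4778, -0.1505,  0.012 ]), array([ 0.4595, -0.2277,  0.012 ])]
tab top side [array([ 0.5173, -0.1937,  0.056 ]), array([ 0.5042, -0.2077,  0.056 ]), array([ 0.4823, -0.1994,  0.056 ]), array([ 0.4998, -0.1858,  0.056 ])]
hub [0.5776 0.2107 0.08  ] [0.576  0.2126 0.08  ] handle [0.5487 0.1738 0.128 ] [0.5473 0.1797 0.128 ]
rim side [array([0.6229, 0.223 , 0.074 ]), array([0.5279, 0.2039, 0.074 ])] rim top [array([0.5795, 0.2578, 0.074 ]), array([0.5773, 0.1627, 0.074 ]), array([0.6265, 0.211 , 0.074 ]), array([0.5293, 0.2121, 0.074 ])]
mouse [ 0.5889 -0.4586  0.02  ]
bottle [ 0.6767 -0.0042  0.1   ]
box [0.8025 0.0142 0.05  ]
beaker [0.6403 0.4678 0.05  ]
blueR [ 0.4533 -0.3724  0.014 ]
blueL [0.4583 0.0083 0.014 ]
brown [ 0.3476 -0.1945  0.014 ]
blueLtubeend [0.3442 0.0117 0.15  ]
brownend [ 0.2645 -0.2149  0.15  ]
blueRend [ 0.3425 -0.3645  0.15  ]
```

Estimates from both cameras:

| Item | Position (m) | Angle |
|---|---|---|
| Ringed well | (0.5995, -0.2195) | |
| Slab | | yaw -13° |
| Tab | (0.502, -0.197) | |
| Needle tip | (0.658, -0.2535) | |
| Valve axis | (0.577, 0.212) | |
| Crank handle | (0.548, 0.177) | -130° |

Now I'll move over the tab.

Request:
apply_moves:
  targets:
    - {"travel": [-30.8,25.1,0],"roll": 0,"jaw": 87}
    - {"travel": [-30.8,25.1,0],"roll": 0,"jaw": 87}
    - {"travel": [-30.8,25.1,0],"roll": 0,"jaw": 87}
    - {"travel": [-30.8,25.1,0],"roll": 0,"jaw": 87}
    - {"travel": [-30.8,25.1,0],"roll": 0,"jaw": 87}
    - {"travel": [-30.8,25.1,0],"roll": 0,"jaw": 87}
    - {"travel": [-30.8,25.1,0],"roll": 0,"jaw": 87}
    - {"travel": [-30.8,25.1,0],"roll": 0,"jaw": 87}
    - {"travel": [-30.8,25.1,0],"roll": 0,"jaw": 87}
    - {"travel": [-30.8,25.1,0],"roll": 0,"jaw": 87}

```text
clock: 1.1
tool_pos: [0.4104, -0.325, 0.2484]
orientation: [180.0, -0.0, -164.5]
force: [0.3, -0.2, 0.5]
opening: 0.0873
gripper_force: 0.0
```

Request:
apply_moves:
  targets:
    - {"travel": [-30.8,25.1,0],"roll": 0,"jaw": 87}
    - {"travel": [-30.8,25.1,0],"roll": 0,"jaw": 87}
    - {"travel": [-30.8,25.1,0],"roll": 0,"jaw": 87}
    - {"travel": [-30.8,25.1,0],"roll": 0,"jaw": 87}
    - {"travel": [0,0,0],"roll": 7.1,"jaw": 87}
    - {"travel": [0,0,0],"roll": 7.1,"jaw": 87}
    - {"travel": [0,0,0],"roll": 7.1,"jaw": 87}
    - {"travel": [0,0,0],"roll": 7.1,"jaw": 87}
    - {"travel": [0,0,0],"roll": 0,"jaw": 87}
    - {"travel": [0,0,0],"roll": 0,"jaw": 87}

```text
clock: 2.1
tool_pos: [0.5017, -0.197, 0.2484]
orientation: [180.0, -0.0, 167.3]
force: [-0.4, 0.2, 0.6]
opening: 0.0867
gripper_force: 0.0
```

Request:
apply_moves:
  targets:
    - {"travel": [0,0,40],"roll": 0,"jaw": 87}
    - {"travel": [0,0,40],"roll": 0,"jaw": 87}
    - {"travel": [0,0,40],"roll": 0,"jaw": 87}
    - {"travel": [0,0,35],"roll": 0,"jaw": 87}
    - {"travel": [0,0,26],"roll": 0,"jaw": 87}
    - {"travel": [0,0,15],"roll": 0,"jaw": 87}
    - {"travel": [0,0,10],"roll": 0,"jaw": 87}
    - {"travel": [0,0,0],"roll": 0,"jaw": 50}
    - {"travel": [0,0,0],"roll": 0,"jaw": 30}
    - {"travel": [0,0,0],"roll": 0,"jaw": 22}

```text
clock: 3.1
tool_pos: [0.5026, -0.197, 0.0436]
orientation: [180.0, 0.1, 167.1]
force: [0.1, 0.4, 0.1]
opening: 0.0687
gripper_force: 0.0
```

Request:
apply_moves:
  targets:
    - {"travel": [0,0,0],"roll": 0,"jaw": 18}
    - {"travel": [0,0,0],"roll": 0,"jaw": 14}
    - {"travel": [0,0,0],"roll": 0,"jaw": 8}
    - {"travel": [0,0,0],"roll": 0,"jaw": 5}
    - {"travel": [0,0,0],"roll": 0,"jaw": 5}

```text
clock: 3.6
tool_pos: [0.5018, -0.1969, 0.0426]
orientation: [180.0, 0.0, 167.1]
force: [0.3, -0.0, 1.7]
opening: 0.0284
gripper_force: 0.0
```

Run:
```python
from h import *
s=snap('side','s1');t=snap('top','t1')
f=lambda im,x,y,w,h,k:cv2.resize(im[y:y+h,x:x+w],None,fx=k,fy=k,interpolation=cv2.INTER_CUBIC)
cv2.imwrite('pics/m1.png',f(s,240,110,130,95,6)[:,:,::-1]);o=ctrl.get_obs();print(o['tool_pos'],o['orientation'],o['opening'],o['gripper_force'],o['force'])
```

```text
[ 0.50188082 -0.19687672  0.04258254] [1.79993637e+02 3.22801633e-03 1.67055472e+02] 0.020441270964903367 0.7446574419736862 [-0.67229662  1.48441165  0.17941241]
```

View pics/m1.png

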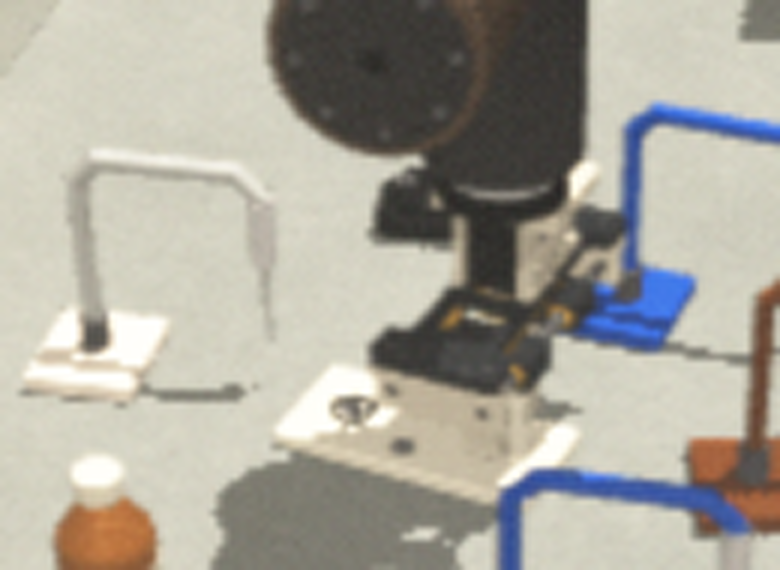

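The fingers are around the tab but still closing (20 mm open). The tip is near zoom (270,338) and the well near (353,408). A wrist attachment sticks out towards +x at zoom (410,210), so I'll finish the grip and check its clearance to the needle stand.

Request:
apply_moves:
  targets:
    - {"travel": [0,0,0],"roll": 0,"jaw": 5}
    - {"travel": [0,0,0],"roll": 0,"jaw": 5}
    - {"travel": [0,0,0],"roll": 0,"jaw": 5}

```text
clock: 4.0
tool_pos: [0.5019, -0.1969, 0.0426]
orientation: [180.0, 0.0, 167.1]
force: [0.3, 2.3, 0.8]
opening: 0.014
gripper_force: 29.9
```

Run:
```python
from h import *
s=snap('side','s2');t=snap('top','t2')
o=ctrl.get_obs();p=o['tool_pos'];print(p,o['orientation'],o['opening'],o['gripper_force'],o['force'])
y=np.radians(-12.9);ex=np.array([np.cos(y),np.sin(y),0]);ey=np.array([-np.sin(y),np.cos(y),0])
def draw(im,cam,x0,y0,w,h,k):
    I=cv2.resize(im[y0:y0+h,x0:x0+w],None,fx=k,fy=k,interpolation=cv2.INTER_CUBIC)[:,:,::-1].copy()
    for hx,hy,c in((.039,.0965,(0,255,0)),(.0965,.039,(0,0,255))):
        for z in(.09,.18):
            P=[proj(cam,[*(p+a*hx*ex+b*hy*ey)[:2],z]) for a,b in((1,1),(1,-1),(-1,-1),(-1,1))]
            cv2.polylines(I,[((np.array(P)-[x0,y0]+.5)*k).astype(int)],True,c,1)
    return I
A=draw(s,'side',260,85,110,110,5);B=draw(t,'top',330,95,100,110,4)[:,:250]
R=np.zeros((550,800,3),np.uint8);R[:,:550]=A;R[:440,550:800]=B;cv2.imwrite('pics/m2.png',R)
```

```text
[ 0.50189473 -0.19689319  0.04254394] [1.79997983e+02 2.39774351e-03 1.67061316e+02] 0.013521936205701263 29.94049608707428 [-0.72126897  1.56155647  0.17033132]
```

View pics/m2.png

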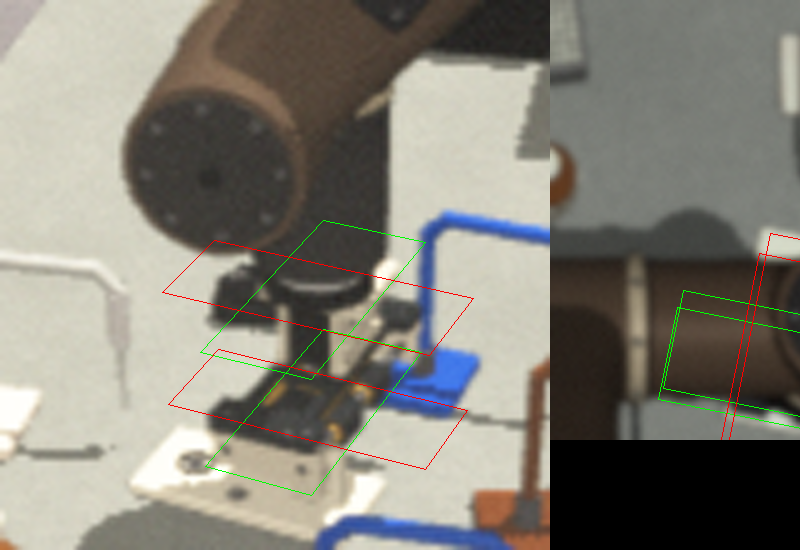

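The grip on the tab is firm (30 N). The body's long axis runs across the slab (green box), so it clears the needle stand. Now I'll slide the well under the needle.

Request:
apply_moves:
  targets:
    - {"travel": [-4,-1.2,0],"roll": 0,"jaw": 5}
    - {"travel": [-8,-2.5,0],"roll": 0,"jaw": 5}
    - {"travel": [-8,-2.5,0],"roll": 0,"jaw": 5}
    - {"travel": [-8,-2.5,0],"roll": 0,"jaw": 5}
    - {"travel": [-8,-2.5,0],"roll": 0,"jaw": 5}
    - {"travel": [-8,-2.5,0],"roll": 0,"jaw": 5}
    - {"travel": [-8,-2.5,0],"roll": 0,"jaw": 5}
    - {"travel": [-8,-2.5,0],"roll": 0,"jaw": 5}
    - {"travel": [-4.7,-1.3,0],"roll": 0,"jaw": 5}
    - {"travel": [0,0,0],"roll": 0,"jaw": 5}

```text
clock: 5.1
tool_pos: [0.5614, -0.2317, 0.0426]
orientation: [-180.0, 0.0, 167.0]
force: [-0.3, -1.8, 1.9]
opening: 0.0138
gripper_force: 29.9
```

Run:
```python
from h import *
s=snap('side','s3')
o=ctrl.get_obs();p=o['tool_pos'];print(p,o['orientation'],o['opening'],o['gripper_force'],o['force'])
y=np.radians(o['orientation'][2]+180);w=p+.1*np.array([np.cos(y),np.sin(y),0]);print('well by fk',w,proj('side',[*w[:2],.012]),'tip',proj('side',[.658,-.2535,.032]))
cv2.imwrite('pics/m3.png',cv2.resize(s[140:200,250:330],None,fx=10,fy=10,interpolation=cv2.INTER_CUBIC)[:,:,::-1])
```

```text
[ 0.56135165 -0.23170884  0.04256261] [-1.79978283e+02  6.28567931e-02  1.67046612e+02] 0.01377783569734239 29.94638442993164 [ 0.39272006 -2.52998798  0.50057283]
well by fk [ 0.65880693 -0.25412467  0.04256261] [285.28482361 170.43126198] tip [285.13991125 166.11796189]
```

View pics/m3.png

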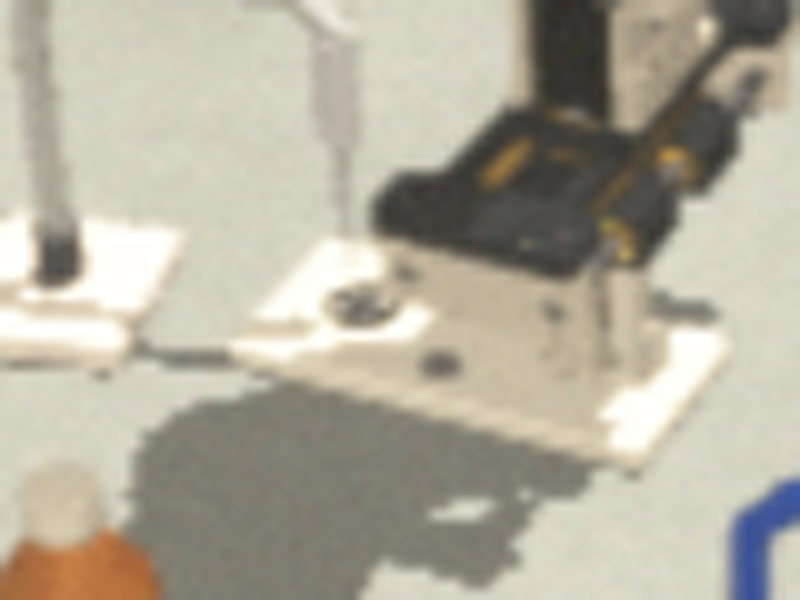

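The ring is at about (285.6,170.2) and the needle at about u = 284.5. I'll refine that to sub-pixel.

Run:
```python
from h import *
np.set_printoptions(precision=2,suppress=True,linewidth=150)
ims=[np.array(ctrl.snapshot('side')).astype(float).mean(2) for _ in range(8)]
s3=np.mean(ims,0); s0=cv2.imread('pics/s0.png').astype(float).mean(2);s1=cv2.imread('pics/s1.png').astype(float).mean(2);s2=cv2.imread('pics/s2.png').astype(float).mean(2)
b=(s0+s1+s2)/3
for v in range(154,171): 
    r=b[v,276:294];bg=np.median(r);m=np.clip(bg-4-r,0,None);m[[0,1,2,3,-1,-2,-3,-4]]=0
    r3=s3[v,280:290]
    print(v,(m*np.arange(276,294)).sum()/max(m.sum(),1e-6),m.sum(),b[v,281:289].round(),s3[v,281:289].round())
def cen(im,u,v,rx,ry,thr):
    w=im[v-ry:v+ry+1,u-rx:u+rx+1];m=np.clip(thr-w,0,None);Y,X=np.mgrid[v-ry:v+ry+1,u-rx:u+rx+1]
    return (m*X).sum()/m.sum(),(m*Y).sum()/m.sum()
for thr in(150,180,200):print(cen(s3,286,170,4,3,thr))
print(s3[164:177,279:294].round().astype(int))
for d in((0,0),(.003,0),(0,.003)):print(d,proj('side',[.658+d[0],-.2535+d[1],.032]),proj('side',[.658+d[0],-.2535+d[1],.012]))
```

```text
154 283.68455284552846 68.33333333333334 [198. 187. 173. 173. 179. 197. 202. 202.] [202. 192. 177. 175. 182. 200. 206. 206.]
155 283.80017376194616 63.944444444444485 [201. 197. 174. 163. 187. 198. 200. 199.] [206. 202. 176. 167. 191. 203. 205. 204.]
156 283.7914777878513 61.2777777777778 [201. 200. 175. 163. 188. 197. 199. 198.] [204. 203. 180. 168. 192. 202. 203. 202.]
157 283.68982880161127 55.166666666666686 [201. 197. 174. 166. 191. 200. 200. 200.] [205. 202. 179. 170. 196. 205. 203. 193.]
158 283.8094027954257 43.7222222222222 [201. 198. 183. 170. 192. 199. 200. 201.] [205. 203. 188. 175. 196. 203. 194. 148.]
159 283.756043956044 50.55555555555557 [199. 196. 180. 167. 192. 201. 202. 203.] [203. 201. 183. 172. 195. 197. 151.  93.]
160 283.6666666666667 53.666666666666515 [199. 195. 180. 170. 192. 202. 206. 204.] [202. 200. 185. 175. 194. 176. 111.  69.]
161 284.10714285714283 27.99999999999997 [201. 200. 196. 176. 193. 205. 207. 205.] [203. 203. 200. 181. 195. 179. 110.  69.]
162 284.2371794871795 26.0 [201. 201. 199. 178. 192. 203. 204. 203.] [207. 206. 203. 182. 195. 190. 121.
[... 1358 characters left out ...]
66 175]
 [250 252 253 252 249 226 203 195 204 191 174 158 152 168 175]
 [252 253 252 233 175 140 140 154 150 183 177 173 175 176 177]
 [251 252 251 205 175 164 127 115 148 184 164 203 209 199 183]
 [232 232 246 212 175 172 139 134 142 140 179 246 251 244 208]
 [193 197 223 245 213 164 153 152 161 192 246 252 250 228 191]
 [210 218 247 252 251 249 248 248 248 249 251 250 229 194 185]
 [250 249 250 251 247 226 207 204 204 204 205 203 191 182 179]
 [230 210 207 206 202 191 185 185 186 186 186 184 181 154 138]
 [206 206 204 197 192 188 187 187 186 185 185 184 170 127 105]]
(0, 0) [285.14 166.12] [285.45 170.55]
(0.003, 0) [284.37 166.03] [284.68 170.46]
(0, 0.003) [284.92 166.56] [285.23 170.99]
```

Side view puts the tip at (284.65,166.3) and the ring at about (285.5,170.4). That leaves a residual of about +2 mm in y, which I'll correct before releasing.

Request:
apply_moves:
  targets:
    - {"travel": [-0.1,1,0],"roll": 0,"jaw": 5}
    - {"travel": [0,1,0],"roll": 0,"jaw": 5}
    - {"travel": [0,0,0],"roll": 0,"jaw": 5}
    - {"travel": [0,0,0],"roll": 0,"jaw": 5}
    - {"travel": [0,0,0],"roll": 0,"jaw": 20}
    - {"travel": [0,0,0],"roll": 0,"jaw": 40}
    - {"travel": [0,0,0],"roll": 0,"jaw": 60}
    - {"travel": [0,0,0],"roll": 0,"jaw": 70}
    - {"travel": [0,0,0],"roll": 0,"jaw": 70}
    - {"travel": [0,0,0],"roll": 0,"jaw": 70}

```text
clock: 6.55
tool_pos: [0.561, -0.229, 0.0426]
orientation: [-180.0, -0.0, 167.1]
force: [-0.0, -1.0, -0.3]
opening: 0.0544
gripper_force: 0.0
```

Request:
apply_moves:
  targets:
    - {"travel": [0,0,-5],"roll": 0,"jaw": 70}
    - {"travel": [0,0,-20],"roll": 0,"jaw": 70}
    - {"travel": [0,0,-40],"roll": 0,"jaw": 70}
    - {"travel": [0,0,-40],"roll": 0,"jaw": 70}
    - {"travel": [0,0,-40],"roll": 0,"jaw": 70}
    - {"travel": [0,0,-40],"roll": 0,"jaw": 70}
    - {"travel": [0,0,-15],"roll": 0,"jaw": 70}
    - {"travel": [0,0,0],"roll": 0,"jaw": 70}

```text
clock: 7.35
tool_pos: [0.5622, -0.2293, 0.2465]
orientation: [180.0, 0.4, 167.1]
force: [-0.1, -0.4, -0.6]
opening: 0.0701
gripper_force: 0.0
```

Run:
```python
from h import *
o=ctrl.get_obs();print(o['tool_pos'],o['orientation'],o['opening'],o['joint_pos'])
s=np.mean([np.array(ctrl.snapshot('side')).astype(float) for _ in range(6)],0).astype(np.uint8)
cv2.imwrite('pics/s4.png',s[:,:,::-1])
t=np.array(ctrl.snapshot('top'))
cv2.imwrite('pics/m4.png',np.hstack([cv2.resize(s[148:188,265:305],None,fx=10,fy=10,interpolation=cv2.INTER_NEAREST),cv2.resize(t[95:135,380:420],None,fx=10,fy=10,interpolation=cv2.INTER_NEAREST)])[:,:,::-1])
```

```text
[ 0.56222928 -0.22933557  0.24646143] [179.98174423   0.35092431 167.07329792] 0.07011078233709842 [-3.75372052e+00  1.40986890e+01 -8.73585946e+00  4.12513901e-02
 -6.68161101e+01 -9.91890500e+01]
```

View pics/m4.png

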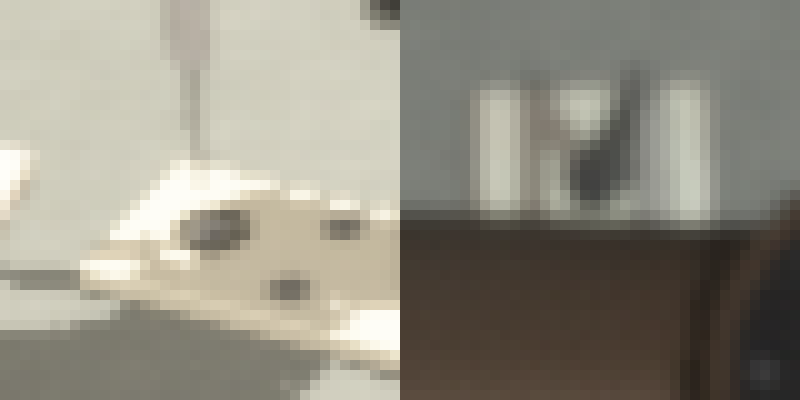

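The ring is now at about (285.9,170.6) in the side view, so the well looks 2–3 mm short in x. The arm blocks the top view, so I'll move it over to the valve and check the placement from above.

Request:
apply_moves:
  targets:
    - {"travel": [5.4,19.3,0],"roll": 0,"jaw": 70}
    - {"travel": [11,41.5,0],"roll": 0,"jaw": 70}
    - {"travel": [11,41.5,0],"roll": 0,"jaw": 70}
    - {"travel": [11,41.5,0],"roll": 0,"jaw": 70}
    - {"travel": [11,41.5,0],"roll": 0,"jaw": 70}
    - {"travel": [11,41.5,0],"roll": 0,"jaw": 70}
    - {"travel": [11,41.5,0],"roll": 0,"jaw": 70}
    - {"travel": [11,41.5,0],"roll": 0,"jaw": 70}
    - {"travel": [11,41.5,0],"roll": 0,"jaw": 70}
    - {"travel": [11,41.3,0],"roll": 0,"jaw": 70}

```text
clock: 8.7
tool_pos: [0.5466, 0.1787, 0.2421]
orientation: [-180.0, -0.0, 167.1]
force: [0.9, 0.5, -0.2]
opening: 0.0703
gripper_force: 0.0
```

Run:
```python
from h import *
np.set_printoptions(precision=4,suppress=True)
A=lambda c:np.mean([np.array(ctrl.snapshot(c)).astype(float) for _ in range(8)],0)
t,s=A('top'),A('side');o=ctrl.get_obs();print(o['tool_pos'],o['orientation'],o['joint_pos'][[0,5]])
f=lambda im,x,y,w,h,k:cv2.resize(im[y:y+h,x:x+w].astype(np.uint8),None,fx=k,fy=k,interpolation=cv2.INTER_CUBIC)
cv2.imwrite('pics/m5.png',np.hstack([f(t,375,98,45,60,10)[:600],f(s,270,150,32,60,10)])[:,:,::-1])
tg=t.mean(2);sg=s.mean(2)
def cen(im,u,v,r,thr):
    w=im[v-r:v+r+1,u-r:u+r+1];m=np.clip(thr-w,0,None);Y,X=np.mgrid[v-r:v+r+1,u-r:u+r+1]
    return (m*X).sum()/m.sum(),(m*Y).sum()/m.sum()
u,v=proj('top',[.6585,-.252,.012]).round().astype(int)
a=cen(tg,u,v,5,150);print('well top',a,ray('top',*a,.012))
b=cen(sg,286,170,4,150);print('well side',b,ray('side',*b,.012))
print('tip top proj',proj('top',[.6592,-.252,.032]))
```

```text
[0.5472 0.1768 0.2426] [179.994    0.0067 167.0381] [  37.3861 -140.3486]
well top (np.float64(400.82339095723535), np.float64(144.78360024809555)) [ 0.6622 -0.2557  0.012 ]
well side (np.float64(286.30601092896177), np.float64(168.99595834622124)) [ 0.6576 -0.2642  0.012 ]
tip top proj [400.5702 144.5338]
```

View pics/m5.png

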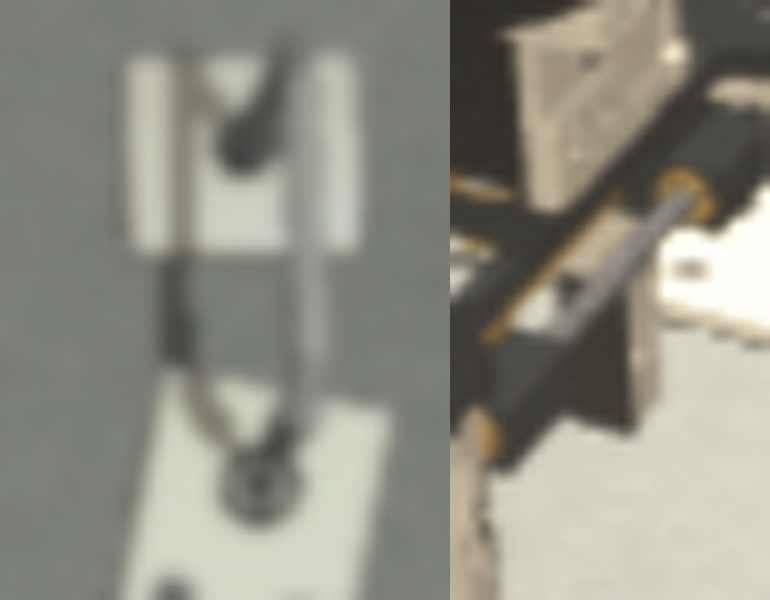

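From above, the ring is at (400.65,146.15), against a foot centreline at u ≈ 400.0 and near edge at v ≈ 122.8. That is about 2 mm off in y. I'll fit the offsets numerically.

Run:
```python
from h import *
from scipy.optimize import minimize
np.set_printoptions(precision=4,suppress=True,linewidth=160)
T=np.mean([np.array(ctrl.snapshot('top')).astype(float) for _ in range(8)],0).mean(2)
S=cv2.imread('pics/s4.png').astype(float).mean(2)
def fit(im,cam,p0,used):
    # render: sample ring (r 14.5 outer; dark fraction radially) world->pixel correlation
    g=np.arange(-.017,.0171,.0005);X,Y=np.meshgrid(g,g);R=np.hypot(X,Y);ok=(R<.017)&used(X,Y);X,Y,R=X[ok],Y[ok],R[ok]
    b=cv2.GaussianBlur(im,(0,0),.3)
    r=np.minimum((R/.0015).astype(int),10)
    def cost(d):
        P=np.array([p0[0]+d[0]*1e-3+X,p0[1]+d[1]*1e-3+Y,np.full_like(X,.012)])
        c=ctrl_c[cam];K=np.array(c['K']);M=np.array(c['extrinsics']);q=K@(M[:3,:3].T@(P-M[:3,3:4]));q=q/q[2]
        v=cv2.remap(b.astype(np.float32),q[0:1].astype(np.float32),q[1:2].astype(np.float32),cv2.INTER_CUBIC)[0]
        return sum(((v[r==k]-v[r==k].mean())**2).sum() for k in range(11))/len(v)
    G=[(cost((a,e)),a,e) for a in np.arange(-6,6.1,1) for e in np.arange(-6,6.1,1)]
    m=min(G);o=minimize(cost,m[1:],method='Nelder-Mead');return p0[0]+o.x[0]*1e-3,p0[1]+o.x[1]*1e-3,o.fun
ctrl_c={c:ctrl.calibration(c) for c in('top','side')}
al=lambda X,Y:X==X
print('initial t0',fit(cv2.imread('pics/t0.png').astype(float).mean(2),'top',(.5995,-.2195),al),'s0',fit(cv2.imread('pics/s0.png').astype(float).mean(2),'side',(.5995,-.2205),al))
print('top now all',fit(T,'top',(.6585,-.253),al),'no far part',fit(T,'top',(.6585,-.253),lambda X,Y:X<.004))
print('side s4 sunlit',fit(S,'side',(.6575,-.254),lambda X,Y:X>-.002),fit(S,'side',(.6575,-.254),al))
# foot edges in top
for v in range(106,121,3):
    r=T[v,380:420];print(v,r[5:34].round().astype(int))
for u in(391,401,408):print(u,T[98:132,u].round().astype(int))
```

```text
initial t0 (np.float64(0.5994997017593384), np.float64(-0.2185363250732422), np.float64(50.7750358581543)) s0 (np.float64(0.5988223767280579), np.float64(-0.21827219047546387), np.float64(327.04425048828125))
top now all (np.float64(0.6592837337078875), np.float64(-0.25456579766797366), np.float64(323.0674133300781)) no far part (np.float64(0.6570802989006043), np.float64(-0.2543077363014221), np.float64(53.94692611694336))
side s4 sunlit (np.float64(0.6496139501823112), np.float64(-0.2537157023523003), np.float64(149.51869201660156)) (np.float64(0.6535941935539246), np.float64(-0.2540002626746297), np.float64(222.04470825195312))
106 [121 120 140 172 187 186 169 140 124 124 136 158 178 186 176 145 104  85 102 129 148 160 177 187 181 158 134 124 123]
109 [121 121 140 173 189 187 169 141 126 128 130 125 121 114  96  80  79  90 112 136 152 163 178 190 184 161 135 124 122]
112 [121 121 141 174 191 190 172 143 133 148 152 122  84  71  72  75  83  96 115 135 150 160 174 190 192 173 143 125 122]
115 [122 120 136 169 190 191 174 143 134 157 179 175 149 125 121 135 156 165 156 147 152 161 175 193 194 176 143 124 122]
118 [120 117 131 166 190 192 175 144 135 160 189 200 201 202 202 202 199 186 160 145 152 163 180 196 197 177 143 124 121]
391 [124 123 123 122 121 131 154 166 169 169 169 169 170 171 172 172 173 174 174 174 175 175 176 174 158 124  96  89  86  87  86  85  84  84]
401 [124 124 124 123 121 123 128 121 104  88  80  79  80  81  83  93 119 156 184 195 199 200 201 199 183 145 121 120 122 123 122 121 122 121]
408 [125 124 125 126 135 156 178 187 187 187 188 190 191 192 190 190 191 193 194 195 196 196 195 192 176 145 127 125 126 128 128 128 129 129]
```

Both views agree that the well needs about +2.5 mm in x and +2.5 mm in y. I'll check the slab's yaw now to see what the release did before re-gripping.

Run:
```python
from h import *
np.set_printoptions(precision=4,suppress=True)
def slab(im,near):
    k=6;B=cv2.resize(im.astype(np.uint8),None,fx=k,fy=k,interpolation=cv2.INTER_CUBIC)
    g=B.max(2);m=(g>165).astype(np.uint8)
    C,_=cv2.findContours(m,cv2.RETR_EXTERNAL,cv2.CHAIN_APPROX_NONE)
    u,v=proj('top',[*near,.012])*k
    c=max((c for c in C if cv2.pointPolygonTest(c,(float(u),float(v)),False)>=0),key=cv2.contourArea)
    P=np.array([ray('top',(x+.5)/k-.5,(y+.5)/k-.5,.012)[:2] for x,y in c[:,0]],np.float32)
    return P
def edges(P,yaw,c0):
    R=np.array([[np.cos(yaw),np.sin(yaw)],[-np.sin(yaw),np.cos(yaw)]]);Q=(P-c0)@R.T
    out=[]
    for sgn in(1,-1):
        w=(np.abs(Q[:,0])<.06)&(np.abs(Q[:,1]-sgn*.04)<.008);out.append(np.polyfit(Q[w,0],Q[w,1],1))
    w=(np.abs(Q[:,1])<.03)&(np.abs(Q[:,0]+.085)<.01);out.append(np.median(Q[w,0]))
    return out
t0=cv2.imread('pics/t0.png');T=np.mean([np.array(ctrl.snapshot('top')).astype(float) for _ in range(6)],0)[:,:,::-1]
for im,c in((t0,(.5508,-.208)),(T,(.610,-.2425))):
    e=edges(slab(im,np.array(c)-[.02,0]),np.radians(-13),np.array(c));print([np.degrees(np.arctan(q[0])) for q in e[:2]],e)
```

```text
[np.float64(-0.5574915459785013), np.float64(-0.48595038537956997)] [array([-0.0097,  0.0405]), array([-0.0085, -0.0392]), np.float64(-0.08570421688122234)]
[np.float64(0.09025631857052094), np.float64(0.14032140044019328)] [array([0.0016, 0.0377]), array([ 0.0024, -0.0408]), np.float64(-0.0856768202525442)]
```

The slab yaw is now -12.9° and the well needs about (+2.3, +2.7) mm. The camera and tool readings disagree on whether it shifted during release, so I'll re-grip and check while it is held.

Request:
apply_moves:
  targets:
    - {"travel": [-5.4,-20.4,0],"roll": 0,"jaw": 70}
    - {"travel": [-11,-41.5,0],"roll": 0,"jaw": 70}
    - {"travel": [-11,-41.5,0],"roll": 0,"jaw": 70}
    - {"travel": [-11,-41.5,0],"roll": 0,"jaw": 70}
    - {"travel": [-11,-41.5,0],"roll": 0,"jaw": 70}
    - {"travel": [-11,-41.5,0],"roll": 0,"jaw": 70}
    - {"travel": [-11,-41.5,0],"roll": 0,"jaw": 70}
    - {"travel": [-11,-41.5,0],"roll": 0,"jaw": 70}
    - {"travel": [-11,-41.5,0],"roll": 0,"jaw": 70}
    - {"travel": [-11,-41.5,0],"roll": 0,"jaw": 70}

```text
clock: 11.2
tool_pos: [0.5605, -0.232, 0.2427]
orientation: [180.0, 0.0, 167.1]
force: [1.0, 0.5, -0.3]
opening: 0.07
gripper_force: 0.0
```

Request:
apply_moves:
  targets:
    - {"travel": [0,0,0],"roll": 0,"jaw": 50}
    - {"travel": [0,0,40],"roll": 0,"jaw": 50}
    - {"travel": [0,0,40],"roll": 0,"jaw": 50}
    - {"travel": [0,0,40],"roll": 0,"jaw": 50}
    - {"travel": [0,0,35],"roll": 0,"jaw": 50}
    - {"travel": [0,0,25],"roll": 0,"jaw": 50}
    - {"travel": [0,0,15],"roll": 0,"jaw": 50}
    - {"travel": [0,0,5],"roll": 0,"jaw": 50}
    - {"travel": [0,0,0],"roll": 0,"jaw": 40}
    - {"travel": [0,0,0],"roll": 0,"jaw": 30}

```text
clock: 12.2
tool_pos: [0.5614, -0.2303, 0.0435]
orientation: [180.0, 0.1, 167.1]
force: [0.4, -0.8, 0.6]
opening: 0.0394
gripper_force: 0.0
```

Request:
apply_moves:
  targets:
    - {"travel": [0,0,0],"roll": 0,"jaw": 20}
    - {"travel": [0,0,0],"roll": 0,"jaw": 18}

```text
clock: 12.4
tool_pos: [0.5612, -0.2303, 0.0436]
orientation: [180.0, 0.1, 167.1]
force: [-0.5, -0.6, -0.0]
opening: 0.0233
gripper_force: 0.0
```

Request:
apply_moves:
  targets:
    - {"travel": [0,0,0],"roll": 0,"jaw": 16}
    - {"travel": [0,0,0],"roll": 0,"jaw": 10}
    - {"travel": [0,0,0],"roll": 0,"jaw": 5}
    - {"travel": [0,0,0],"roll": 0,"jaw": 5}
    - {"travel": [0,0,0],"roll": 0,"jaw": 5}
    - {"travel": [0,0,0],"roll": 0,"jaw": 5}

```text
clock: 13.0
tool_pos: [0.561, -0.2302, 0.0431]
orientation: [180.0, 0.0, 167.1]
force: [-0.7, 2.8, 5.7]
opening: 0.0138
gripper_force: 30.0
```

Run:
```python
from h import *
o=ctrl.get_obs();print(o['clock'],o['tool_pos'],o['orientation'],o['opening'],o['gripper_force'],o['force'])
s=np.mean([np.array(ctrl.snapshot('side')).astype(float) for _ in range(6)],0)[:,:,::-1]
cv2.imwrite('pics/s6.png',s.astype(np.uint8))
a=cv2.imread('pics/s4.png').astype(np.float32).mean(2);b=s.astype(np.float32).mean(2)
# well+slab-left region shift s4->s6, restricted region
for (x,y,w,h) in((278,163,14,13),(270,164,20,16),(282,167,8,7)):
    W=np.outer(np.hanning(h+2)[1:-1],np.hanning(w+2)[1:-1]).astype(np.float32)
    print(cv2.phaseCorrelate(a[y:y+h,x:x+w].copy(),b[y:y+h,x:x+w].copy(),W))
    M=np.eye(2,3,dtype=np.float32)
    try:print('ecc',cv2.findTransformECC(a[y:y+h,x:x+w].copy(),b,np.float32([[1,0,x],[0,1,y]]),cv2.MOTION_TRANSLATION,(3,200,1e-6))[1][:,2]-[x,y])
    except Exception as e:print('fail')
print(b[165:176,279:294].round().astype(int));print(a[165:176,279:294].round().astype(int))
```

```text
13.0 [ 0.56102633 -0.23018812  0.04308001] [1.79992606e+02 4.59699970e-02 1.67065834e+02] 0.013797633119611564 29.980019330978394 [-0.69366755  2.81070762  5.71300606]
((0.1311014163785318, 0.3539594459080062), 1.1792638540267943)
ecc [-1.99264526  0.60002136]
((-0.40461342098768505, -0.5456287482492712), 0.8089586362242699)
ecc [-0.83572388 -0.16790771]
((0.9767219942344121, 0.26689126682771613), 1.122969102114439)
ecc [-0.91513062 -0.81971741]
[[209 214 233 250 251 243 241 248 233 193 175 171 169 167 149]
 [209 227 250 253 252 245 244 250 246 210 175 158 166 175 173]
 [225 250 252 253 252 251 250 250 242 204 154 122 136 167 175]
 [250 253 253 252 250 240 215 204 220 195 173 158 156 169 175]
 [252 253 252 242 191 153 134 135 134 168 174 174 176 177 176]
 [251 252 251 212 143 157 138 112 148 190 168 204 208 197 182]
 [235 247 249 209 167 177 146 128 154 174 183 245 251 244 205]
 [195 203 220 229 193 171 141 132 148 184 246 251 251 227 193]
 [210 217 247 251 251 249 241 232 245 248 250 250 229 195 187]
 [250 249 250 251 250 234 244 222 204 205 205 203 191 185 181]
 [230 210 207 206 204 192 198 191 185 185 186 185 183 176 151]]
[[205 204 223 247 250 239 238 249 247 238 219 217 215 210 203]
 [204 221 249 251 251 243 242 250 251 250 248 246 242 226 204]
 [220 248 252 251 251 251 250 250 249 240 218 200 195 192 208]
 [248 251 251 251 250 248 238 227 193 181 178 180 180 182 184]
 [251 251 251 248 221 161 138 119  99 101 135 170 180 181 180]
 [250 251 250 212 146 149 135 126 115 107 116 162 180 182 179]
 [231 245 247 190 151 148 126 103 103  94 106 164 180 181 181]
 [189 197 212 200 162 116 103 100  96 118 160 178 181 182 180]
 [186 193 241 247 246 202 152 149 167 175 179 180 180 181 180]
 [206 185 193 204 220 200 179 177 181 181 182 180 180 181 178]
 [189 183 183 182 187 185 182 181 180 183 181 181 178 172 160]]
```

Across the pictures the well follows the gripper, so nothing shifted at release. I'll apply the combined correction of (+2.6, +3.4) mm from here, then release.

Request:
apply_moves:
  targets:
    - {"travel": [-0.9,2,0],"roll": 0,"jaw": 5}
    - {"travel": [-0.9,1.9,0],"roll": 0,"jaw": 5}
    - {"travel": [0,0,0],"roll": 0,"jaw": 5}
    - {"travel": [0,0,0],"roll": 0,"jaw": 5}
    - {"travel": [0,0,0],"roll": 0,"jaw": 5}

```text
clock: 13.8
tool_pos: [0.5631, -0.2275, 0.0431]
orientation: [-180.0, -0.0, 167.0]
force: [-3.1, -2.5, 5.5]
opening: 0.0138
gripper_force: 30.0
```

Request:
apply_moves:
  targets:
    - {"travel": [0,0,0],"roll": 0,"jaw": 20}
    - {"travel": [0,0,0],"roll": 0,"jaw": 40}
    - {"travel": [0,0,0],"roll": 0,"jaw": 60}
    - {"travel": [0,0,0],"roll": 0,"jaw": 60}
    - {"travel": [0,0,0],"roll": 0,"jaw": 60}
    - {"travel": [0,0,-20],"roll": 0,"jaw": 60}
    - {"travel": [0,0,-45],"roll": 0,"jaw": 60}
    - {"travel": [0,0,-45],"roll": 0,"jaw": 60}
    - {"travel": [0,0,-45],"roll": 0,"jaw": 60}
    - {"travel": [0,0,-45],"roll": 0,"jaw": 60}

```text
clock: 14.8
tool_pos: [0.5629, -0.2268, 0.2445]
orientation: [180.0, 0.0, 167.1]
force: [1.9, -0.4, -0.2]
opening: 0.0598
gripper_force: 0.0
```

Request:
apply_moves:
  targets:
    - {"travel": [5.6,19.3,0],"roll": 0,"jaw": 60}
    - {"travel": [11,41.2,0],"roll": 0,"jaw": 60}
    - {"travel": [11,41.2,0],"roll": 0,"jaw": 60}
    - {"travel": [11,41.2,0],"roll": 0,"jaw": 60}
    - {"travel": [11,41.2,0],"roll": 0,"jaw": 60}
    - {"travel": [11,41.2,0],"roll": 0,"jaw": 60}
    - {"travel": [11,41.2,0],"roll": 0,"jaw": 60}
    - {"travel": [11,41.2,0],"roll": 0,"jaw": 60}
    - {"travel": [11,41.2,0],"roll": 0,"jaw": 60}
    - {"travel": [11,41.2,0],"roll": 0,"jaw": 60}

```text
clock: 15.8
tool_pos: [0.5482, 0.1785, 0.2427]
orientation: [180.0, 0.0, 167.1]
force: [1.2, -0.1, -0.1]
opening: 0.0602
gripper_force: 0.0
```

```bash
cat >> h.py <<'E'
def wellfit():
    im=np.mean([np.array(ctrl.snapshot('top')).astype(float) for _ in range(6)],0)[:,:,::-1]
    k=6;B=cv2.resize(im.astype(np.uint8),None,fx=k,fy=k,interpolation=cv2.INTER_CUBIC);m=(B.max(2)>165).astype(np.uint8)
    C,_=cv2.findContours(m,cv2.RETR_EXTERNAL,cv2.CHAIN_APPROX_NONE);c0=np.array([.612,-.240])
    u,v=proj('top',[*(c0-[.02,0]),.012])*k
    c=max((c for c in C if cv2.pointPolygonTest(c,(float(u),float(v)),False)>=0),key=cv2.contourArea)
    P=np.array([ray('top',(x+.5)/k-.5,(y+.5)/k-.5,.012)[:2] for x,y in c[:,0]])
    a=np.radians(-13);R=np.array([[np.cos(a),np.sin(a)],[-np.sin(a),np.cos(a)]]);Q=(P-c0)@R.T
    L=[np.polyfit(*Q[(np.abs(Q[:,0])<.06)&(np.abs(Q[:,1]-s*.04)<.01)].T,1) for s in(1,-1)]
    n=np.median(Q[(np.abs(Q[:,1])<.03)&(np.abs(Q[:,0]+.085)<.012),0])
    sl=(L[0][0]+L[1][0])/2;w=np.array([n+.135,(L[0][1]+L[1][1])/2+sl*(n+.135)])
    return c0+w@R,np.degrees(np.arctan(sl))-13
E
python3 - <<'E'
from h import *
w,y=wellfit();o=ctrl.get_obs();print('well top',w,y,'tip top est [.6595 -.2514]',o['tool_pos'],o['orientation'],o['clock'])
E
```

```text
well top [ 0.65958888 -0.25355141] -12.866353752381812 tip top est [.6595 -.2514] [0.54853978 0.1762376  0.24241789] [-1.79979015e+02 -1.73128783e-02  1.67054080e+02] 16.1
```

The well is now within about 2 mm of the tip estimate, at (0.6596, -0.2536) against (0.6595, -0.2514). Next is the crank handle: descend and grip.

Request:
apply_moves:
  targets:
    - {"travel": [0,0,40],"roll": 0,"jaw": 60}
    - {"travel": [0,0,40],"roll": 0,"jaw": 60}
    - {"travel": [0,0,30],"roll": 0,"jaw": 60}
    - {"travel": [0,0,16],"roll": 0,"jaw": 60}
    - {"travel": [0,0,5],"roll": 0,"jaw": 60}
    - {"travel": [0,0,0],"roll": 0,"jaw": 50}
    - {"travel": [0,0,0],"roll": 0,"jaw": 40}
    - {"travel": [0,0,0],"roll": 0,"jaw": 30}
    - {"travel": [0,0,0],"roll": 0,"jaw": 26}
    - {"travel": [0,0,0],"roll": 0,"jaw": 22}

```text
clock: 17.1
tool_pos: [0.549, 0.177, 0.1123]
orientation: [179.9, 0.0, 167.1]
force: [-0.6, -0.1, -0.5]
opening: 0.0265
gripper_force: 0.0
```

Request:
apply_moves:
  targets:
    - {"travel": [0,0,0],"roll": 0,"jaw": 18}
    - {"travel": [0,0,0],"roll": 0,"jaw": 12}
    - {"travel": [0,0,0],"roll": 0,"jaw": 8}
    - {"travel": [0,0,0],"roll": 0,"jaw": 8}
    - {"travel": [0,0,0],"roll": 0,"jaw": 8}

```text
clock: 17.6
tool_pos: [0.5493, 0.1774, 0.112]
orientation: [179.9, 0.1, 167.1]
force: [1.0, 4.5, 2.7]
opening: 0.0191
gripper_force: 30.0
```

Run:
```python
from h import *
s=snap('side','s7');o=ctrl.get_obs();print(o['tool_pos'],o['orientation'],o['opening'],o['gripper_force'],o['force'])
cv2.imwrite('pics/m7.png',cv2.resize(s[190:290,220:330],None,fx=6,fy=6,interpolation=cv2.INTER_CUBIC)[:,:,::-1])
```

```text
[0.5493392  0.17740117 0.11198081] [1.79929221e+02 6.63548534e-02 1.67081034e+02] 0.0194725882489471 30.00038203317672 [1.2090788  5.2218018  2.97429155]
```

View pics/m7.png

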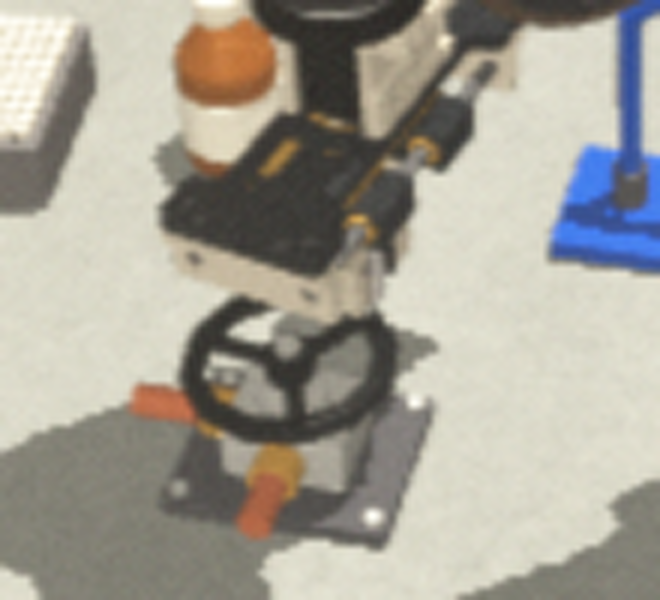

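The handle is gripped (19.5 mm opening, 30 N) and the picture shows the fingers around it above the rim. I'll generate the clockwise arc steps.

```bash
cat > arc.py <<'E'
import sys,numpy as np
a0,da,n=map(float,sys.argv[1:4]);n=int(n);yaw=np.radians(167.08)
a=np.radians(a0+da*np.arange(n+1));P=.045*np.c_[np.cos(a),np.sin(a)];D=np.diff(P,axis=0)*1e3
X=np.array([np.cos(yaw),np.sin(yaw)]);Y=np.array([np.sin(yaw),-np.cos(yaw)])
for d in D:print([round(float(d@X),1),round(float(d@Y),1),0])
E
python3 arc.py -128 -12 40
```

```text
[8.1, 4.9, 0]
[6.9, 6.4, 0]
[5.4, 7.7, 0]
[3.7, 8.7, 0]
[1.8, 9.2, 0]
[-0.2, 9.4, 0]
[-2.1, 9.2, 0]
[-4.0, 8.5, 0]
[-5.7, 7.5, 0]
[-7.1, 6.2, 0]
[-8.2, 4.5, 0]
[-9.0, 2.7, 0]
[-9.4, 0.8, 0]
[-9.3, -1.2, 0]
[-8.9, -3.1, 0]
[-8.1, -4.9, 0]
[-6.9, -6.4, 0]
[-5.4, -7.7, 0]
[-3.7, -8.7, 0]
[-1.8, -9.2, 0]
[0.2, -9.4, 0]
[2.1, -9.2, 0]
[4.0, -8.5, 0]
[5.7, -7.5, 0]
[7.1, -6.2, 0]
[8.2, -4.5, 0]
[9.0, -2.7, 0]
[9.4, -0.8, 0]
[9.3, 1.2, 0]
[8.9, 3.1, 0]
[8.1, 4.9, 0]
[6.9, 6.4, 0]
[5.4, 7.7, 0]
[3.7, 8.7, 0]
[1.8, 9.2, 0]
[-0.2, 9.4, 0]
[-2.1, 9.2, 0]
[-4.0, 8.5, 0]
[-5.7, 7.5, 0]
[-7.1, 6.2, 0]
```

Request:
apply_moves:
  targets:
    - {"travel": [8.1,4.9,0],"roll": 0,"jaw": 8}
    - {"travel": [6.9,6.4,0],"roll": 0,"jaw": 8}
    - {"travel": [5.4,7.7,0],"roll": 0,"jaw": 8}
    - {"travel": [3.7,8.7,0],"roll": 0,"jaw": 8}
    - {"travel": [1.8,9.2,0],"roll": 0,"jaw": 8}

```text
clock: 18.15
tool_pos: [0.5315, 0.2188, 0.1119]
orientation: [-180.0, 0.0, 167.1]
force: [6.4, -3.0, 3.6]
opening: 0.019
gripper_force: 30.0
```

Request:
apply_moves:
  targets:
    - {"travel": [-0.2,9.4,0],"roll": 0,"jaw": 8}
    - {"travel": [-2.1,9.2,0],"roll": 0,"jaw": 8}
    - {"travel": [-4.0,8.5,0],"roll": 0,"jaw": 8}
    - {"travel": [-5.7,7.5,0],"roll": 0,"jaw": 8}
    - {"travel": [-7.1,6.2,0],"roll": 0,"jaw": 8}

```text
clock: 18.65
tool_pos: [0.5584, 0.2548, 0.1119]
orientation: [-180.0, -0.1, 167.1]
force: [-1.0, -0.0, 8.8]
opening: 0.0191
gripper_force: 30.0
```

Request:
apply_moves:
  targets:
    - {"travel": [-8.2,4.5,0],"roll": 0,"jaw": 8}
    - {"travel": [0,0,0],"roll": 0,"jaw": 8}

```text
clock: 18.85
tool_pos: [0.5689, 0.2578, 0.1119]
orientation: [180.0, 0.0, 167.1]
force: [1.7, 2.0, 5.8]
opening: 0.0191
gripper_force: 30.0
```

Request:
apply_moves:
  targets:
    - {"travel": [-9.0,2.7,0],"roll": 0,"jaw": 8}
    - {"travel": [0,0,0],"roll": 0,"jaw": 8}

```text
clock: 19.05
tool_pos: [0.5782, 0.2584, 0.112]
orientation: [180.0, 0.0, 167.1]
force: [2.3, 2.9, 6.8]
opening: 0.0196
gripper_force: 30.0
```

Request:
apply_moves:
  targets:
    - {"travel": [-9.4,0.8,0],"roll": 0,"jaw": 8}

```text
clock: 19.15
tool_pos: [0.5862, 0.2574, 0.112]
orientation: [179.9, -0.0, 167.1]
force: [-1.0, 2.8, 6.7]
opening: 0.019
gripper_force: 30.0
```

Request:
apply_moves:
  targets:
    - {"travel": [-9.3,-1.2,0],"roll": 0,"jaw": 8}

```text
clock: 19.25
tool_pos: [0.5955, 0.2542, 0.1119]
orientation: [180.0, -0.0, 167.1]
force: [-1.1, 2.6, 8.1]
opening: 0.019
gripper_force: 30.0
```

Request:
apply_moves:
  targets:
    - {"travel": [-8.9,-3.1,0],"roll": 0,"jaw": 8}

```text
clock: 19.35
tool_pos: [0.6038, 0.2491, 0.112]
orientation: [179.9, -0.0, 167.1]
force: [-0.8, 2.5, 7.3]
opening: 0.0191
gripper_force: 30.0
```

Request:
apply_moves:
  targets:
    - {"travel": [-8.1,-4.9,0],"roll": 0,"jaw": 8}

```text
clock: 19.45
tool_pos: [0.6108, 0.2425, 0.112]
orientation: [179.9, 0.0, 167.1]
force: [-0.6, 2.9, 6.9]
opening: 0.0194
gripper_force: 30.0
```

Request:
apply_moves:
  targets:
    - {"travel": [-6.9,-6.4,0],"roll": 0,"jaw": 8}

```text
clock: 19.55
tool_pos: [0.6162, 0.2345, 0.1119]
orientation: [179.9, 0.0, 167.1]
force: [-0.8, 2.6, 8.4]
opening: 0.0192
gripper_force: 30.0
```

Request:
apply_moves:
  targets:
    - {"travel": [-5.4,-7.7,0],"roll": 0,"jaw": 8}

```text
clock: 19.65
tool_pos: [0.6198, 0.2256, 0.112]
orientation: [180.0, 0.0, 167.1]
force: [-0.2, 2.7, 7.5]
opening: 0.0194
gripper_force: 30.0
```

Request:
apply_moves:
  targets:
    - {"travel": [-3.7,-8.7,0],"roll": 0,"jaw": 8}

```text
clock: 19.75
tool_pos: [0.6214, 0.2162, 0.1119]
orientation: [180.0, 0.0, 167.1]
force: [-0.3, 1.9, 7.9]
opening: 0.0195
gripper_force: 30.0
```

Request:
apply_moves:
  targets:
    - {"travel": [-1.8,-9.2,0],"roll": 0,"jaw": 8}

```text
clock: 19.85
tool_pos: [0.6221, 0.2119, 0.1121]
orientation: [179.4, 0.1, 167.1]
force: [-1.9, 46.6, -1.9]
opening: 0.0195
gripper_force: 30.0
```

The stop is reached at a handle angle of about -1° (46 N tangential). I'll ease the push but keep it pressed closed for a moment to confirm.

Request:
apply_moves:
  targets:
    - {"travel": [0.7,2.9,0],"roll": 0,"jaw": 8}
    - {"travel": [0,0,0],"roll": 0,"jaw": 8}
    - {"travel": [0,0,0],"roll": 0,"jaw": 8}
    - {"travel": [0,0,0],"roll": 0,"jaw": 8}

```text
clock: 20.25
tool_pos: [0.6222, 0.2128, 0.1121]
orientation: [179.7, 0.2, 167.1]
force: [5.4, 12.8, 1.0]
opening: 0.019
gripper_force: 30.0
```

```bash
python3 - <<'E'
from h import *
o=ctrl.get_obs();p=o['tool_pos'];print(p,o['force'],o['orientation'],np.degrees(np.arctan2(p[1]-.2128,p[0]-.577)),np.hypot(p[1]-.2128,p[0]-.577))
E
python3 arc.py -4.5 12 60 | tr '\n' ' '
```

```text
[0.62217197 0.2128259  0.11205741] [ 5.41481081 12.76919997  1.0471991 ] [1.79686791e+02 1.50415318e-01 1.67131503e+02] 0.032853726148246734 0.0451719779551941
[2.3, 9.1, 0] [4.2, 8.4, 0] [5.8, 7.4, 0] [7.3, 6.0, 0] [8.3, 4.4, 0] [9.1, 2.5, 0] [9.4, 0.6, 0] [9.3, -1.4, 0] [8.8, -3.3, 0] [7.9, -5.0, 0] [6.7, -6.6, 0] [5.2, -7.8, 0] [3.5, -8.7, 0] [1.6, -9.3, 0] [-0.4, -9.4, 0] [-2.3, -9.1, 0] [-4.2, -8.4, 0] [-5.8, -7.4, 0] [-7.3, -6.0, 0] [-8.3, -4.4, 0] [-9.1, -2.5, 0] [-9.4, -0.6, 0] [-9.3, 1.4, 0] [-8.8, 3.3, 0] [-7.9, 5.0, 0] [-6.7, 6.6, 0] [-5.2, 7.8, 0] [-3.5, 8.7, 0] [-1.6, 9.3, 0] [0.4, 9.4, 0] [2.3, 9.1, 0] [4.2, 8.4, 0] [5.8, 7.4, 0] [7.3, 6.0, 0] [8.3, 4.4, 0] [9.1, 2.5, 0] [9.4, 0.6, 0] [9.3, -1.4, 0] [8.8, -3.3, 0] [7.9, -5.0, 0] [6.7, -6.6, 0] [5.2, -7.8, 0] [3.5, -8.7, 0] [1.6, -9.3, 0] [-0.4, -9.4, 0] [-2.3, -9.1, 0] [-4.2, -8.4, 0] [-5.8, -7.4, 0] [-7.3, -6.0, 0] [-8.3, -4.4, 0] [-9.1, -2.5, 0] [-9.4, -0.6, 0] [-9.3, 1.4, 0] [-8.8, 3.3, 0] [-7.9, 5.0, 0] [-6.7, 6.6, 0] [-5.2, 7.8, 0] [-3.5, 8.7, 0] [-1.6, 9.3, 0] [0.4, 9.4, 0]
```

Closed against the stop: TCP angle about 0.0° while still pressing at 13 N. Now backing off two full turns.

Request:
apply_moves:
  targets:
    - {"travel": [2.3,9.1,0],"roll": 0,"jaw": 8}
    - {"travel": [4.2,8.4,0],"roll": 0,"jaw": 8}
    - {"travel": [5.8,7.4,0],"roll": 0,"jaw": 8}
    - {"travel": [7.3,6.0,0],"roll": 0,"jaw": 8}
    - {"travel": [8.3,4.4,0],"roll": 0,"jaw": 8}
    - {"travel": [9.1,2.5,0],"roll": 0,"jaw": 8}
    - {"travel": [9.4,0.6,0],"roll": 0,"jaw": 8}
    - {"travel": [9.3,-1.4,0],"roll": 0,"jaw": 8}
    - {"travel": [8.8,-3.3,0],"roll": 0,"jaw": 8}
    - {"travel": [7.9,-5.0,0],"roll": 0,"jaw": 8}

```text
clock: 21.25
tool_pos: [0.5562, 0.2532, 0.1119]
orientation: [-180.0, 0.0, 167.1]
force: [4.4, -4.2, 5.8]
opening: 0.0192
gripper_force: 30.0
```

Request:
apply_moves:
  targets:
    - {"travel": [6.7,-6.6,0],"roll": 0,"jaw": 8}
    - {"travel": [5.2,-7.8,0],"roll": 0,"jaw": 8}
    - {"travel": [3.5,-8.7,0],"roll": 0,"jaw": 8}
    - {"travel": [1.6,-9.3,0],"roll": 0,"jaw": 8}
    - {"travel": [-0.4,-9.4,0],"roll": 0,"jaw": 8}
    - {"travel": [-2.3,-9.1,0],"roll": 0,"jaw": 8}
    - {"travel": [-4.2,-8.4,0],"roll": 0,"jaw": 8}
    - {"travel": [-5.8,-7.4,0],"roll": 0,"jaw": 8}
    - {"travel": [-7.3,-6.0,0],"roll": 0,"jaw": 8}
    - {"travel": [-8.3,-4.4,0],"roll": 0,"jaw": 8}

```text
clock: 22.25
tool_pos: [0.5509, 0.1766, 0.112]
orientation: [179.9, 0.0, 167.1]
force: [2.9, 7.3, 4.7]
opening: 0.0191
gripper_force: 30.0
```

Request:
apply_moves:
  targets:
    - {"travel": [-9.1,-2.5,0],"roll": 0,"jaw": 8}
    - {"travel": [-9.4,-0.6,0],"roll": 0,"jaw": 8}
    - {"travel": [-9.3,1.4,0],"roll": 0,"jaw": 8}
    - {"travel": [-8.8,3.3,0],"roll": 0,"jaw": 8}
    - {"travel": [-7.9,5.0,0],"roll": 0,"jaw": 8}
    - {"travel": [-6.7,6.6,0],"roll": 0,"jaw": 8}
    - {"travel": [-5.2,7.8,0],"roll": 0,"jaw": 8}
    - {"travel": [-3.5,8.7,0],"roll": 0,"jaw": 8}
    - {"travel": [-1.6,9.3,0],"roll": 0,"jaw": 8}
    - {"travel": [0.4,9.4,0],"roll": 0,"jaw": 8}

```text
clock: 23.25
tool_pos: [0.6219, 0.2086, 0.112]
orientation: [-180.0, 0.1, 167.1]
force: [5.3, -3.4, 4.5]
opening: 0.0193
gripper_force: 30.0
```

One turn is done and tracking cleanly. Now the second turn, plus a small trim of about 4.5°.

Request:
apply_moves:
  targets:
    - {"travel": [2.3,9.1,0],"roll": 0,"jaw": 8}
    - {"travel": [4.2,8.4,0],"roll": 0,"jaw": 8}
    - {"travel": [5.8,7.4,0],"roll": 0,"jaw": 8}
    - {"travel": [7.3,6.0,0],"roll": 0,"jaw": 8}
    - {"travel": [8.3,4.4,0],"roll": 0,"jaw": 8}
    - {"travel": [9.1,2.5,0],"roll": 0,"jaw": 8}
    - {"travel": [9.4,0.6,0],"roll": 0,"jaw": 8}
    - {"travel": [9.3,-1.4,0],"roll": 0,"jaw": 8}
    - {"travel": [8.8,-3.3,0],"roll": 0,"jaw": 8}
    - {"travel": [7.9,-5.0,0],"roll": 0,"jaw": 8}

```text
clock: 24.25
tool_pos: [0.5561, 0.2532, 0.1119]
orientation: [-180.0, 0.0, 167.1]
force: [5.5, -4.2, 6.4]
opening: 0.019
gripper_force: 30.0
```

Request:
apply_moves:
  targets:
    - {"travel": [6.7,-6.6,0],"roll": 0,"jaw": 8}
    - {"travel": [5.2,-7.8,0],"roll": 0,"jaw": 8}
    - {"travel": [3.5,-8.7,0],"roll": 0,"jaw": 8}
    - {"travel": [1.6,-9.3,0],"roll": 0,"jaw": 8}
    - {"travel": [-0.4,-9.4,0],"roll": 0,"jaw": 8}
    - {"travel": [-2.3,-9.1,0],"roll": 0,"jaw": 8}
    - {"travel": [-4.2,-8.4,0],"roll": 0,"jaw": 8}
    - {"travel": [-5.8,-7.4,0],"roll": 0,"jaw": 8}
    - {"travel": [-7.3,-6.0,0],"roll": 0,"jaw": 8}
    - {"travel": [-8.3,-4.4,0],"roll": 0,"jaw": 8}

```text
clock: 25.25
tool_pos: [0.5509, 0.1766, 0.1119]
orientation: [179.9, 0.0, 167.1]
force: [3.1, 7.9, 3.6]
opening: 0.0193
gripper_force: 30.0
```

Request:
apply_moves:
  targets:
    - {"travel": [-9.1,-2.5,0],"roll": 0,"jaw": 8}
    - {"travel": [-9.4,-0.6,0],"roll": 0,"jaw": 8}
    - {"travel": [-9.3,1.4,0],"roll": 0,"jaw": 8}
    - {"travel": [-8.8,3.3,0],"roll": 0,"jaw": 8}
    - {"travel": [-7.9,5.0,0],"roll": 0,"jaw": 8}
    - {"travel": [-6.7,6.6,0],"roll": 0,"jaw": 8}
    - {"travel": [-5.2,7.8,0],"roll": 0,"jaw": 8}
    - {"travel": [-3.5,8.7,0],"roll": 0,"jaw": 8}
    - {"travel": [-1.6,9.3,0],"roll": 0,"jaw": 8}
    - {"travel": [0.4,9.4,0],"roll": 0,"jaw": 8}

```text
clock: 26.25
tool_pos: [0.6219, 0.2085, 0.112]
orientation: [-180.0, 0.1, 167.1]
force: [6.1, -2.7, 5.1]
opening: 0.0191
gripper_force: 30.0
```

Request:
apply_moves:
  targets:
    - {"travel": [0.7,3.4,0],"roll": 0,"jaw": 8}
    - {"travel": [0,0,0],"roll": 0,"jaw": 8}
    - {"travel": [0,0,0],"roll": 0,"jaw": 8}
    - {"travel": [0,0,0],"roll": 0,"jaw": 8}
    - {"travel": [0,0,0],"roll": 0,"jaw": 8}

```text
clock: 26.75
tool_pos: [0.6221, 0.2133, 0.1121]
orientation: [179.9, 0.1, 167.1]
force: [7.9, 0.9, 3.1]
opening: 0.0191
gripper_force: 30.0
```

Run:
```python
from h import *
w,y=wellfit();o=ctrl.get_obs();p=o['tool_pos'];print('well',w,y,p,o['force'],o['gripper_force'],o['opening'],o['clock'],np.degrees(np.arctan2(p[1]-.2128,p[0]-.577)))
s=snap('side','s8');t=snap('top','t8')
R=np.zeros((600,800,3),np.uint8);f=lambda im,x,y,w,h,k:cv2.resize(im[y:y+h,x:x+w],None,fx=k,fy=k,interpolation=cv2.INTER_CUBIC)
R[:500,:400]=f(s,180,100,160,200,2.5);R[:600,400:]=f(t,380,110,40,60,10);cv2.imwrite('pics/m8.png',R[:,:,::-1])
```

```text
well [ 0.65944268 -0.25351412] -12.837802522161367 [0.62207378 0.21329237 0.11200021] [6.96501108 1.44365093 2.87217257] 30.00048968126066 0.01916144103776085 27.05 0.6258556254303629
```

View pics/m8.png

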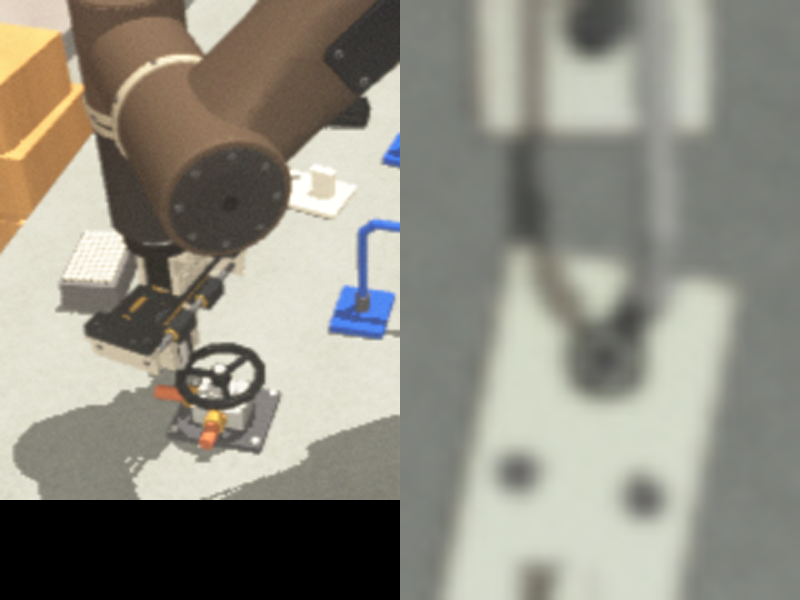

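The picture shows the wheel with the gripper on the crank at the setting (0.6°, two turns from the stop), and the carrier well still under the needle's shadow and tube end at zoom (607,357). Handing in.

```bash
python3 -c "
from plant import ctrl
print(ctrl.close_job())"
```

```text
the job is handed in; nothing more can be done
None
```

Job handed in at about 27 s, with no verdict returned: the ringed well is an estimated 2 mm from the needle tip, the valve was closed to its stop and backed off two turns (within about 1° by the arm's position), the gripper holds the crank at 30 N, and the arm was kept clear of the bottle, tip box, mouse and beaker, though I did not re-measure their positions at the end.

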